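# Seat the axle nut by feel, then on to the next slot for the split pin

### The job

The ring spanner is on the castle nut of the upright axle. Swing it clockwise, seen from above, until you feel the nut seat (the spanner suddenly goes stiff), then keep tightening just as far as the first slot that lines up with the axle's cross hole, so that the split pin could go straight through. Do not tighten past that slot, let go of the spanner, and leave the pin, the grease cap and the pliers where they lie.

Things in the scene. Friction and masses are not known exactly. Their poses are not given: they have to be found in the camera images.
- axle: steel axle end, 24 mm thick, upright in a socket on a plywood board (160 x 230 x 12 mm) that is screwed down. Origin: on the axle's centre line at the board's underside, on the table; z up; x along the cross hole. The axle's end face is 110 mm above it. The board reaches 80 mm to -x and +x, 75 mm to -y, 155 mm to +y
- cross_hole (a point): middle of the 5 mm cross hole, on the axle's centre line 101 mm above the table; the hole runs right through the axle along this point's x axis (the axle's x). A red paint stroke across the axle's end face marks the same line
- hub: red wheel hub keyed on the axle; it does not turn. Flange 108 mm across, bolt heads up to 58 mm above its origin, nose 52 mm across and 68 mm high. Origin on the axle's centre line at table height
- washer_dot (a point): dark punched dot on the rim of the steel washer (45 mm across, top 72 mm above the table) under the nut, 21 mm from the axis, mostly hidden by the spanner. Where the nut seats cannot be seen beforehand, but from there on the washer is dragged round with the nut
- nut: brass-coloured castle nut (hexagon 36 mm across flats, 22 mm high) with a bright ring spanner that stays on it; one body, turning about the axle's upright line. Origin: on the axis at its underside, 72 mm above the table; x runs out along the spanner's handle and lies over a slot; z up. Clockwise seen from above tightens; it stays where it is let go
- slot_a (a point): on the nut's axis, 27 mm above its underside, mid height of the crown (34 mm across, 22 to 32 mm above the underside) with its six slots, 6.5 mm wide, one over the middle of each flat. The x axis runs along one pair of opposite slots (the nut's x)
- slot_b (a point): same point; its x axis runs along the next pair of opposite slots, 60 degrees anticlockwise (from above) from slot_a's
- slot_c (a point): same point; its x axis runs along the third pair of opposite slots, 120 degrees anticlockwise (from above) from slot_a's
- spanner_grip (a point): point to take or push the spanner: middle of its level handle (18 mm wide, 9 mm thick, free from 54 to 160 mm from the axis), 115 mm from the axis, about 94 mm above the table. Here the nut runs with about 1 N; 25 to 50 degrees from the start it seats, and from there it takes about 11 N to turn it on
- grease_cap: bright steel grease cap of the hub, 47 mm across, 28 mm high, standing on the board; origin at its underside; bystander
- split_pin: steel split pin of 4 mm wire, 62 mm long, lying on the board; origin near its middle; bystander
- pliers: pliers with red grips, 35 x 147 x 12 mm, lying on the table just beyond the board; bystander

How it is judged:
By the outcome, as a careful person would: the job done as asked, in the order asked, and still so for the second after the job is handed in, with the robot touching nothing.
It also fails if it takes over 38 s, if anything falls off the work surface, if the arm or the gripper's body presses on something with over 40 N, if the wrist force passes 120 N, or if a joint passes its speed limit or range.

### The arm

A 7-joint arm with a two-finger parallel gripper is mounted at the origin on a cart in front of the work surface, level with it; the furniture and walls round the work are solid. World frame = base frame: x ahead of the robot, y to its left, z up, the work surface at z = 0. Lengths are in mm, angles in rad, forces in N, time in s.
With the tool pointing down it reaches from about 425 to 925 mm from the base axis. Payload 6.8 kg.
Tool frame: the origin (TCP) lies at the very end of the fingers, on their centre line; the grasp point (between the pads) lies 19 mm behind it; z points along the fingers, y is the line along which they close (so a half turn about z gives the same grasp; the last joint's range is limited). The gripper opens to 88 mm and grips with 3 to 60 N. Pads are 20 mm wide; open, the fingers measure 115 mm over their backs; the gripper's body (75 mm by 178 mm) begins 61 mm behind the grasp point.
Start: joints at [-1.253, 0.477, 0.022, 1.555, -0.011, 1.109, -0.083], TCP at [278.807, 614.747, 222.664] pointing down, gripper open.
Joint ranges: [-2.96, 2.96], [-0.34, 2.1], [-1.41, 1.46], [0.24, 2.44], [-1.37, 4.51], [0.17, 1.92], [-2.96, 2.96]. Speed limits (rad/s): [2.39, 2.39, 3.14, 3.14, 3.14, 3.14, 3.14].

### API

Orientations are given as a unit quaternion [x, y, z, w].
In Python, from rig import r, vision, order, finder gives the robot as it stands.
- The arm moves only by the tool carry_out, never from a script. Its argument "deltas" is one flat list of numbers, 7 for each row, row after row: the turn, a rotation vector about the tool's x, y, z in degrees, then the shift along the tool's x, y, z in cm, then the finger opening in cm, from 0 to 8.78. A call has 1 to 12 rows; each row is the pose to reach, as a shift and turn from the pose commanded when the call began, along the tool's axes at that moment; what a row does not reach only later rows make up. A row lasts 1/10 s, in which the tool goes at most 50 mm and 8.59 degrees, less where a joint would pass 70% of its speed; a pose out of reach is approached as far as the arm can. A call with a gripper value outside its range is refused whole. The fingers move at their own pace and stop on an object; the grip force is fixed at half the most. Time passes only in rows, so rows that repeat a pose let the fingers close. It gives the time, the measured TCP pose, the force, the opening and the grip force at its end, in the units of the state.
- r.sense(): the state, without advancing time (a new reading comes with each control period).
- vision.get_image(name): name is "scene" or "top"; returns a dict with "image" (384x512x3 uint8, blue, green, red), "fov_y" (degrees; the focal length in pixels is half the picture's height over the tangent of half this angle, whatever the lens; pixels are square), "cx", "cy" (the principal point, pixels), "k1" (the pictures are not rectified: a ray, as slopes to the right and down, at radius r is drawn at 1 + k1 r^2 times it, then the intrinsics apply), "R" (3x3) and "t" (3): a world point X has camera coordinates R X + t. Camera axes: x right, y down, z forward; pixel columns grow to the right and rows downward; lengths in mm; the calibration is good to about 2 mm. A picture is of the moment at which its call begins. There is no depth.
- order.hand_in(): hands the job in; it is judged then, once.
Trained networks look in the newest picture that a camera, given by its name, has taken for a name from the list of things; names that differ only in an ending like _2 or _b are one class to them, and where a whole thing is asked for, a point or a joint stands for the part that bears it (a point fixed in the world has none). Each returns a list of dicts, best first, with "score" (0 to 1); they miss things now and then, are a little off and sometimes report something else, mostly with a low value. They report only what shows in the picture. A call takes as long as a camera call.
- finder.regions_of(camera, thing): "pixels" (384x512 bool, what is visible of it) and "point" ([column, row] in pixels, amid what is visible of it).
- finder.mark_of(camera, thing): "point" ([column, row] in pixels: a listed point, or the origin of a listed thing).
The state is a dict: "clock": time; "qpos": joint angles; "qd": joint speeds; "joint_torque": joint torques, N m; "position": TCP position; "eef_rot": TCP orientation; "ft_force": force on the tool from outside, world axes, zero at the start; "moment": the same for the moment, N m; "width": finger opening in mm; "finger_force": force on a finger pad.
Only numpy, scipy, OpenCV 4.12 (cv2) and the standard library are available. Lean on these libraries where they do the work, as an engineer would, in place of code of your own. Each camera call takes 0.05 s, during which the arm holds its last target. There are 200 camera calls.

## Working session

There is one attempt and no reset: what is moved stays moved. The work goes in short steps, Python scripts to look and compute and a tool call to move; the robot and the scene stay as the last step left them, time stands still between calls to the robot, and variables do not carry over. Pictures are saved under pics/ and viewed, at most 10 in all, crops included, and the job is handed in when it is done.

Besides the shell and the picture viewer there is one more tool, called as a command line: name --argument value ..., lists and objects as JSON in quotes. carry_out: Moves the arm, as the interface text tells. Its arguments: {"type":"object","properties":{"deltas":{"type":"array"}},"required":["deltas"]}

```bash
ls; mkdir -p pics
python3 - <<'E'
from rig import r, vision, order, finder
import cv2
s=r.sense(); print({k:s[k] for k in ('clock','position','eef_rot','ft_force','width','qpos')})
for c in ("scene","top"):
    d=vision.get_image(c); cv2.imwrite(f"pics/{c}0.png",d["image"]); print(c,d["fov_y"],d["cx"],d["cy"],d["k1"],d["R"],d["t"])
    for n in ("cross_hole","slot_a","spanner_grip","axle","nut","washer_dot"):
        print(n,[(round(x["score"],2),x["point"]) for x in finder.mark_of(c,n)[:3]])
E
```

```text
pics
{'clock': 0.0, 'position': array([278.57615785, 614.18143719, 221.70962736]), 'eef_rot': array([ 2.11313639e-01,  9.77417893e-01, -8.90361390e-04, -1.26178028e-04]), 'ft_force': array([-0.22856765,  0.5637672 ,  0.35422296]), 'width': 88.12499633197902, 'qpos': array([-1.25309385,  0.47778389,  0.02233807,  1.55641108, -0.01150296,
        1.10932432, -0.08315738])}
scene 43.59443114864981 265.5885015755244 185.44326286465474 -0.13411077492257878 [[-6.97571866e-01 -7.16514733e-01 -3.60735173e-04]
 [-5.09348779e-01  4.96236832e-01 -7.03073843e-01]
 [ 5.03941777e-01 -4.90260792e-01 -7.11116757e-01]] [245.94336039 426.85477678 553.60963406]
cross_hole [(0.66, [308.2, 189.8]), (0.29, [248.1, 247.8])]
slot_a [(0.82, [306.9, 191.7]), (0.78, [306.6, 192.0]), (0.64, [307.4, 191.1])]
spanner_grip [(0.97, [240.8, 187.3])]
axle []
nut [(0.97, [306.9, 204.4])]
washer_dot [(0.78, [313.6, 209.0]), (0.25, [306.7, 202.0])]
top 52.36199600810948 253.93105243391832 191.05990400421902 -0.1126642489020497 [[ 0.00597886 -0.99996694 -0.00551191]
 [-0.99413592 -0.00534866 -0.10800539]
 [ 0.10797234  0.00612534 -0.99413503]] [-203.80273868  554.10222923  900.94161426]
cross_hole [(0.66, [259.1, 227.8])]
slot_a [(0.87, [256.9, 224.8]), (0.71, [257.8, 226.1]), (0.63, [257.2, 222.8])]
spanner_grip [(0.71, [229.6, 186.5]), (0.68, [254.4, 234.0])]
axle [(0.68, [255.0, 227.3])]
nut [(0.73, [259.6, 225.0])]
washer_dot [(0.85, [256.3, 235.1])]
```

Run:
```python
import cv2,numpy as np
a=cv2.imread("pics/scene0.png");b=cv2.imread("pics/top0.png")
cv2.imwrite("pics/both0.png",np.vstack([cv2.resize(np.hstack([a,b]),(800,300)),np.hstack([cv2.resize(a[150:225,215:340],(400,240),interpolation=2)[:, :400],cv2.resize(b[165:255,185:335],(400,240),interpolation=2)])]))
```

```text
(no output)
```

View pics/both0.png

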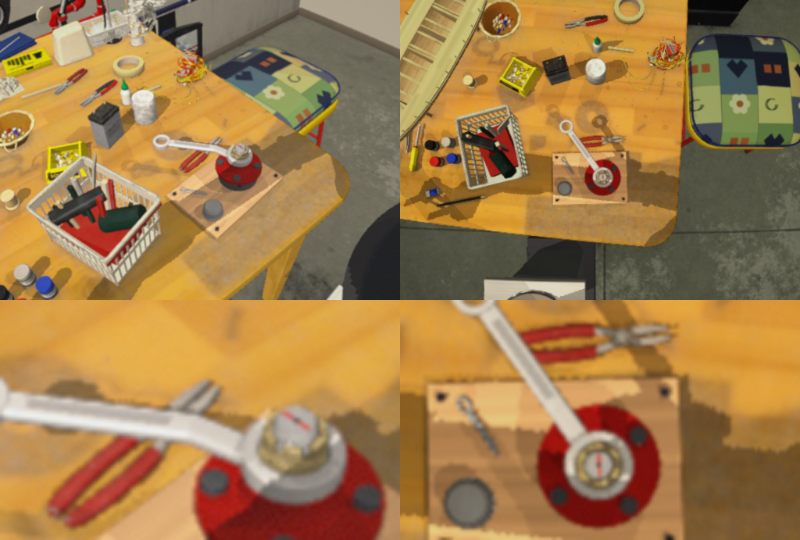

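```bash
cat > h.py <<'E'
from rig import r, vision, order, finder
import cv2, numpy as np
def plane(d,px,z):
    f=192/np.tan(np.radians(d["fov_y"]/2))
    K=np.array([[f,0,d["cx"]],[0,f,d["cy"]],[0,0,1.]])
    # model: distorted = u*(1+k1 r^2)
    u=cv2.undistortPoints(np.array(px,float).reshape(-1,1,2),K,np.array([d["k1"],0,0,0.]))[:,0]
    R=np.array(d["R"]);C=-R.T@d["t"]
    D=np.c_[u,np.ones(len(u))]@R
    return (C+D*((z-C[2])/D[:,2])[:,None])[:,:2]
def project(d,X):
    f=192/np.tan(np.radians(d["fov_y"]/2))
    K=np.array([[f,0,d["cx"]],[0,f,d["cy"]],[0,0,1.]])
    return cv2.projectPoints(np.array(X,float).reshape(-1,1,3),cv2.Rodrigues(np.array(d["R"]))[0],np.array(d["t"],float),K,np.array([d["k1"],0,0,0.]))[0][:,0]
def warp(d,x0,x1,y0,y1,z,s):
    # plan view: up=+x, left=+y, s px/mm
    ys,xs=np.meshgrid(np.arange(y1,y0,-1/s),np.arange(x1,x0,-1/s))
    P=project(d,np.c_[xs.ravel(),ys.ravel(),np.full(xs.size,z)]).reshape(*xs.shape,2).astype(np.float32)
    return cv2.remap(d["image"],P[...,0],P[...,1],cv2.INTER_CUBIC)
E
python3 - <<'E'
from h import *
print(r.sense()["clock"])
for c in("scene","top"):
    d=vision.get_image(c)
    m={}
    for n in("axle","nut","hub"):
        g=finder.regions_of(c,n)
        print(c,n,[(round(x["score"],2),x["point"],int(x["pixels"].sum())) for x in g[:3]])
        if g:
            m[n]=g[0]["pixels"]; np.save(f"{c}_{n}.npy",m[n])
    for n,z in(("slot_a",99),("nut",72),("cross_hole",101),("hub",0),("spanner_grip",94)):
        g=finder.mark_of(c,n)
        print(n,[(round(x["score"],2),plane(d,x["point"],z)[0].round(1)) for x in g[:2]])
    v=d["image"].astype(int)
    # red stroke
    np.save(c+"_d.npy",d,allow_pickle=True)
t=np.load("top_d.npy",allow_pickle=True).item();s=np.load("scene_d.npy",allow_pickle=True).item()
A=plane(t,[[259,227]],99)[0];x,y=A
W=[cv2.resize(warp(t,x-130,x+130,y-90,y+170,12,1.5),(390,390)),warp(s,x-130,x+130,y-90,y+170,12,1.5)]
W2=[cv2.resize(warp(k,x-22,x+22,y-22,y+22,110,9),(200,200)) for k in(t,s)]+[cv2.resize(warp(k,x-22,x+22,y-22,y+22,104,9),(200,200)) for k in(t,s)]
W=np.hstack([w[:390,:390] for w in W]);W=cv2.copyMakeBorder(W,0,0,0,800-780,0)
cv2.imwrite("pics/plan0.png",np.vstack([W,np.hstack(W2)])); print(A,r.sense()["clock"])
E
```

```text
0.7
scene axle [(0.88, [287.9, 234.4], 9595)]
scene nut [(0.91, [270.1, 192.0], 1509)]
scene hub [(0.88, [305.0, 217.1], 1520)]
slot_a [(0.9, array([ 472.3, -212.4])), (0.79, array([ 467.4, -212. ]))]
nut [(0.76, array([ 465. , -209.4])), (0.71, array([ 577.8, -162. ]))]
cross_hole [(0.83, array([ 469., -214.]))]
hub [(0.79, array([ 464.2, -213.2]))]
spanner_grip []
top axle [(0.59, [243.1, 226.0], 6252), (0.58, [238.4, 201.8], 924)]
top nut [(0.93, [244.0, 202.1], 958)]
top hub []
slot_a [(0.84, array([ 465.3, -211.8])), (0.74, array([ 480.2, -214.1]))]
nut [(0.74, array([ 463.4, -209.5]))]
cross_hole [(0.83, array([ 467.9, -213.9]))]
hub [(0.69, array([ 466.3, -216.5]))]
spanner_grip [(0.64, array([ 558.8, -146.3]))]
[ 468.82410764 -212.62001782] 1.6
```

View pics/plan0.png

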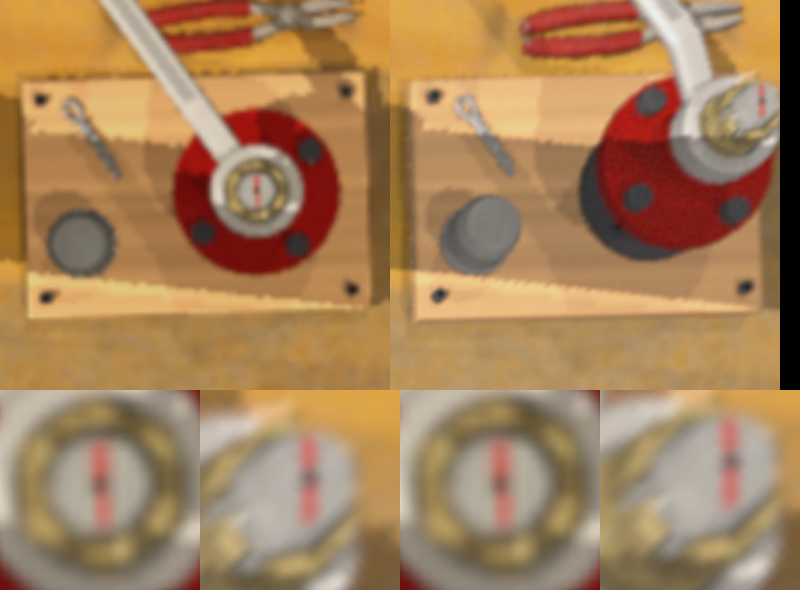

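```bash
cat >> h.py <<'E'
AX=np.array([470.2,-213.3])
def handle(c,d,m):
    v,u=np.nonzero(m); out=[]
    P=plane(d,np.c_[u,v],98.5 if c=="top" else 97)-AX
    rr=np.hypot(*P.T); Q=P[(rr>60)&(rr<150)].astype(np.float32)
    vx,vy,x0,y0=cv2.fitLine(Q,cv2.DIST_HUBER,0,.01,.01).ravel()
    s=np.sign(vx*x0+vy*y0); 
    # angle, signed offset of line from the axis, angle of mean point
    return np.degrees(np.arctan2(s*vy,s*vx)), s*(vx*y0-vy*x0), np.degrees(np.arctan2(y0,x0)), np.hypot(x0,y0)
E
python3 - <<'E'
from h import *
for c in("scene","top"):
    d=np.load(c+"_d.npy",allow_pickle=True).item()
    print(c,handle(c,d,np.load(c+"_nut.npy")))
    W=warp(d,440,500,-245,-185,110,6).astype(int)
    w=np.clip(W[...,2]-(W[...,1]+W[...,0])/2-25,0,None); i,j=np.nonzero(w>20)
    x=500-i/6;y=-185-j/6; k=np.hypot(x-470,y+213.5)<14
    ww=w[i,j][k];P=np.c_[x,y][k];mu=np.average(P,axis=0,weights=ww);e,V=np.linalg.eigh(np.cov((P-mu).T,aweights=ww))
    a=V[:,1]*np.sign(V[0,1]);print("stroke",mu,np.degrees(np.arctan2(a[1],a[0])),np.sqrt(e))
    m=np.load(c+"_axle.npy").astype(np.uint8)
    v,u=np.nonzero(m);P=plane(d,np.c_[u,v],12).astype(np.float32);print("board",cv2.minAreaRect(P[(P[:,0]<560)]))
    im=d["image"];np.set_printoptions(suppress=True)
    B=warp(d,340,600,-305,-45,12,3);np.save(c+"_B.npy",B)
    # screws: dark blobs near expected board corners
    g=cv2.cvtColor(B,cv2.COLOR_BGR2GRAY);S=[]
    for (cx,cy) in((40,98),(346,90),(46,297),(352,288)):
        X=AX[0]+128.6-cy/1.5;Y=-42.6-cx/1.5
        i0,j0=int((600-X)*3),int((-45-Y)*3);b=g[i0-24:i0+24,j0-24:j0+24].astype(float);ww=np.clip(np.percentile(b,15)-b,0,None)
        ii,jj=np.mgrid[:48,:48];S.append([600-(i0-24+(ii*ww).sum()/ww.sum())/3,-45-(j0-24+(jj*ww).sum()/ww.sum())/3])
    S=np.array(S);D=S[[0,2]]-S[[1,3]];E=S[:2]-S[2:]
    print(S.round(1).tolist(),S.mean(0),np.degrees(np.arctan2(-D[:,0],D[:,1])),np.degrees(np.arctan2(E[:,1],E[:,0])))
E
```

```text
scene (np.float32(35.17579), np.float32(3.4993553), np.float32(37.08925), np.float32(104.802895))
stroke [ 473.89019407 -217.57790667] 16.142149467138005 [4.78917965 7.1169743 ]
board ((472.1307678222656, -177.98129272460938), (173.34732055664062, 249.25918579101562), 0.9605880379676819)
[[535.1, -71.9], [538.9, -274.2], [402.6, -75.5], [407.8, -279.6]] [ 471.1096112  -175.29467687] [1.09464323 1.44582277] [1.58958877 2.37684923]
top (np.float32(36.77413), np.float32(0.33413315), np.float32(36.956886), np.float32(104.756485))
stroke [ 470.20472859 -213.68447943] 14.82061910367099 [2.9291903  5.81517484]
board ((474.445556640625, -174.12750244140625), (171.2478485107422, 226.12557983398438), 1.0744976997375488)
[[532.5, -69.4], [538.2, -272.8], [400.2, -73.4], [405.8, -277.0]] [ 469.15678622 -173.14401287] [1.61824014 1.58178348] [1.70538144 1.8040881 ]
```

carry_out --deltas '[0,0,118.8,-57.2,-57.4,-2,6,0,0,118.8,-57.2,-57.4,-2,6,0,0,118.8,-57.2,-57.4,-2,6,0,0,118.8,-57.2,-57.4,-2,6,0,0,118.8,-57.2,-57.4,-2,6,0,0,118.8,-57.2,-57.4,-2,6,0,0,118.8,-57.2,-57.4,-2,6,0,0,118.8,-57.2,-57.4,-2,6,0,0,118.8,-57.2,-57.4,-2,6,0,0,118.8,-57.2,-57.4,-2,6,0,0,118.8,-57.2,-57.4,-2,6,0,0,118.8,-57.2,-57.4,-2,6]'

```text
clock: 2.8
position: [489.4, 51.1, 238.0]
eef_rot: [0.898, 0.439, 0.001, -0.0]
ft_force: [0.6, -0.2, -1.3]
width: 60.1
finger_force: 0.0
```

```bash
cat >> h.py <<'E'
from scipy.spatial.transform import Rotation as Ro
AX=np.array([470.2,-213.5])
def rel(th,z=75,rad=115):
    "rotvec deg and shift cm in present tool axes to the grip pose at handle angle th"
    s=r.sense();R0=Ro.from_quat(s["eef_rot"]);t=np.radians(th)
    P=np.r_[AX+rad*np.array([np.cos(t),np.sin(t)]),z]
    ty=np.array([np.sin(t),-np.cos(t),0]);tz=np.array([0,0,-1.]);M=np.c_[np.cross(ty,tz),ty,tz]
    R1=Ro.from_matrix(M)
    return (R0.inv()*R1).as_rotvec(degrees=True).round(2),(R0.inv().apply(P-s["position"])/10).round(2)
def show():
    s=r.sense();M=Ro.from_quat(s["eef_rot"]).as_matrix()
    p=s["position"][:2]-AX;a=np.arctan2(p[1],p[0])
    print("t",s["clock"],"pos",s["position"].round(1),"ang",np.degrees(a).round(2),"rad",np.hypot(*p).round(1),"yaw",np.degrees(np.arctan2(M[0,1],-M[1,1])).round(2),"F",s["ft_force"].round(1),"Ft",(s["ft_force"][:2]@[-np.sin(a),np.cos(a)]).round(2),"M",s["moment"].round(2),"w",s["width"].round(1),s["finger_force"],"q",s["qpos"].round(2))
E
python3 -c "
from h import *
show();print(rel(36.8,180))"
```

```text
Traceback (most recent call last):
  File "h.py", line 41, in show
    print("t",s["clock"],"pos",s["position"].round(1),"ang",np.degrees(a).round(2),"rad",np.hypot(*p).round(1),"yaw",np.degrees(np.arctan2(M[0,1],-M[1,1])).round(2),"F",s["ft_force"].round(1),"Ft",(s["ft_force"][:2]@[-np.sin(a),np.cos(a)]).round(2),"M",s["moment"].round(2),"w",s["width"].round(1),s["finger_force"],"q",s["qpos"].round(2))
                                                                                                                                                                                                                                                                                      ^^^^^^^^^^^^^^^^
AttributeError: 'float' object has no attribute 'round'
```

```bash
sed -i 's/s\["width"\].round(1)/round(s["width"],1)/' h.py
python3 -c "
from h import *
show();print(rel(36.8,130),rel(36.8,75))"
```

```text
t 2.8 pos [489.4  51.1 238. ] ang 85.86 rad 265.3 yaw 52.14 F [ 0.6 -0.2 -1.3] Ft -0.66 M [ 0.02  0.09 -0.03] w 60.1 0.0 q [-0.76  0.16  0.6   2.   -0.11  1.01 -0.77]
(array([ 0.  , -0.08, 15.34]), array([-10.99,  17.77,  10.79])) (array([ 0.  , -0.08, 15.34]), array([-11.  ,  17.77,  16.29]))
```

carry_out --deltas '[0,0,15.3,-11,17.8,4,6,0,0,15.3,-11,17.8,4,6,0,0,15.3,-11,17.8,4,6,0,0,15.3,-11,17.8,6,6,0,0,15.3,-11,17.8,10.8,6,0,0,15.3,-11,17.8,10.8,6,0,0,15.3,-11,17.8,10.8,6]'

```text
clock: 3.5
position: [561.8, -142.6, 128.2]
eef_rot: [0.948, 0.318, -0.002, -0.001]
ft_force: [0.4, 1.0, -0.8]
width: 60.3
finger_force: 0.0
```

```bash
python3 -c "
from h import *
show();print(rel(36.8,75))"
```

```text
t 3.5 pos [ 561.8 -142.6  128.2] ang 37.74 rad 115.9 yaw 37.13 F [ 0.4  1.  -0.8] Ft 0.54 M [-0.07  0.17 -0.  ] w 60.3 0.0 q [-0.33  0.5   0.63  1.9  -0.38  0.86 -0.43]
(array([-0.14,  0.16,  0.33]), array([-0.07,  0.2 ,  5.32]))
```

carry_out --deltas '[0,0,0.3,-0.1,0.2,3,6,0,0,0.3,-0.1,0.2,5.3,6,0,0,0.3,-0.1,0.2,5.3,6,0,0,0.3,-0.1,0.2,5.3,0,0,0,0.3,-0.1,0.2,5.3,0,0,0,0.3,-0.1,0.2,5.3,0,0,0,0.3,-0.1,0.2,5.3,0,0,0,0.3,-0.1,0.2,5.3,0,0,0,0.3,-0.1,0.2,5.3,0]'

```text
clock: 4.4
position: [563.5, -144.8, 76.7]
eef_rot: [0.949, 0.316, 0.0, -0.0]
ft_force: [-0.9, 1.8, 1.2]
width: 17.8
finger_force: 30.0
```

```bash
python3 -c "
from h import *
show()
for a in range(5,70,5): print(a, *rel(36.8-a,75))
for c in('scene','top'):
    d=vision.get_image(c);g=finder.regions_of(c,'nut');print(c,g and handle(c,d,g[0]['pixels']))
"
```

```text
t 4.4 pos [ 563.5 -144.8   76.7] ang 36.34 rad 115.9 yaw 36.85 F [-0.9  1.8  1.2] Ft 1.95 M [ 0.18  0.07 -0.18] w 17.8 29.97351586818695 q [-0.29  0.57  0.58  1.93 -0.44  0.77 -0.39]
5 [-0.01 -0.02  5.05] [-0.13  0.91  0.17]
10 [-1.000e-02 -2.000e-02  1.005e+01] [-0.26  1.9   0.17]
15 [-1.000e-02 -2.000e-02  1.505e+01] [-0.48  2.88  0.17]
20 [-1.000e-02 -2.000e-02  2.005e+01] [-0.78  3.84  0.17]
25 [-1.000e-02 -2.000e-02  2.505e+01] [-1.17  4.77  0.17]
30 [-1.000e-02 -2.000e-02  3.005e+01] [-1.63  5.66  0.16]
35 [-1.000e-02 -2.000e-02  3.505e+01] [-2.17  6.5   0.16]
40 [-1.000e-02 -2.000e-02  4.005e+01] [-2.78  7.3   0.16]
45 [-1.000e-02 -2.000e-02  4.505e+01] [-3.46  8.04  0.16]
50 [-1.000e-02 -2.000e-02  5.005e+01] [-4.2   8.71  0.16]
55 [-2.000e-02 -2.000e-02  5.505e+01] [-5.    9.32  0.16]
60 [-2.000e-02 -2.000e-02  6.005e+01] [-5.84  9.86  0.16]
65 [-2.000e-02 -1.000e-02  6.505e+01] [-6.74 10.32  0.16]
scene (np.float32(28.240856), np.float32(11.966499), np.float32(37.054974), np.float32(78.09536))
top (np.float32(34.509968), np.float32(4.5871964), np.float32(37.933815), np.float32(76.80918))
```

carry_out --deltas '[0,0,4,-0.03,0.81,0,0,0,0,8,-0.11,1.61,0,0,0,0,12,-0.25,2.41,0,0,0,0,16,-0.45,3.19,0,0,0,0,20,-0.7,3.96,0,0,0,0,23,-0.92,4.53,0,0,0,0,23,-0.92,4.53,0,0]'

```text
clock: 5.3
position: [582.7, -187.1, 76.2]
eef_rot: [0.993, 0.12, -0.001, -0.0]
ft_force: [-2.2, 1.9, 1.6]
width: 17.5
finger_force: 30.1
```

```bash
python3 -c "
from h import *
show()"
```

```text
t 5.3 pos [ 582.7 -187.1   76.2] ang 13.21 rad 115.6 yaw 13.77 F [-2.2  1.9  1.6] Ft 2.39 M [ 0.41  0.58 -0.34] w 17.5 30.05566567182541 q [-0.27  0.64  0.68  1.86 -0.53  0.83 -0.65]
```

carry_out --deltas '[0,0,1.5,0,0.3,0,0,0,0,3,-0.02,0.61,0,0]'

```text
clock: 5.5
position: [583.8, -192.2, 76.2]
eef_rot: [0.996, 0.094, -0.001, -0.001]
ft_force: [-3.0, 2.6, 1.7]
width: 17.6
finger_force: 30.0
```

carry_out --deltas '[0,0,1.5,0,0.3,0,0,0,0,3,-0.02,0.61,0,0]'

```text
clock: 5.7
position: [584.8, -198.5, 76.1]
eef_rot: [0.998, 0.068, -0.001, -0.0]
ft_force: [-3.3, 2.4, 1.6]
width: 17.7
finger_force: 30.0
```

```bash
python3 -c "
from h import *
show()"
```

```text
t 5.7 pos [ 584.8 -198.5   76.1] ang 7.44 rad 115.5 yaw 7.75 F [-3.3  2.4  1.6] Ft 2.77 M [ 0.57  1.13 -0.25] w 17.7 30.00482887029648 q [-0.27  0.66  0.7   1.85 -0.56  0.84 -0.72]
```

carry_out --deltas '[0,0,1,0,0.2,0,0,0,0,2,-0.01,0.4,0,0]'

```text
clock: 5.9
position: [585.2, -202.5, 76.1]
eef_rot: [0.999, 0.05, -0.001, -0.0]
ft_force: [-5.1, 3.4, 1.4]
width: 17.4
finger_force: 30.0
```

carry_out --deltas '[0,0,1,0,0.2,0,0,0,0,2,-0.01,0.4,0,0]'

```text
clock: 6.1
position: [585.5, -206.5, 76.1]
eef_rot: [0.999, 0.033, -0.001, -0.0]
ft_force: [-4.9, 3.5, 1.9]
width: 17.9
finger_force: 30.0
```

```bash
python3 -c "
from h import *
show()
for c in('scene','top'):
    d=vision.get_image(c);g=finder.regions_of(c,'nut');print(c,g and handle(c,d,g[0]['pixels']))"
```

```text
t 6.1 pos [ 585.5 -206.5   76.1] ang 3.49 rad 115.5 yaw 3.78 F [-4.9  3.5  1.9] Ft 3.79 M [ 0.67  1.18 -0.31] w 17.9 30.00710427761078 q [-0.27  0.67  0.72  1.84 -0.57  0.85 -0.77]
scene (np.float32(-2.5257194), np.float32(8.734846), np.float32(3.441849), np.float32(84.01676))
top (np.float32(-16.038536), np.float32(23.793545), np.float32(2.7970326), np.float32(73.69769))
```

carry_out --deltas '[0,0,1,0.02,0.2,0,0,0,0,2,0.01,0.4,0,0]'

```text
clock: 6.5
position: [585.6, -210.4, 76.0]
eef_rot: [1.0, 0.016, -0.001, -0.001]
ft_force: [-5.0, 4.3, 2.0]
width: 17.8
finger_force: 30.0
```

```bash
python3 -c "
from h import *
show()"
```

```text
t 6.5 pos [ 585.6 -210.4   76. ] ang 1.54 rad 115.4 yaw 1.78 F [-5.   4.3  2. ] Ft 4.43 M [ 0.71  1.3  -0.22] w 17.8 30.001505613327026 q [-0.26  0.68  0.72  1.84 -0.58  0.86 -0.79]
```

carry_out --deltas '[0,0,0.5,0.01,0.1,0,0,0,0,1,0.02,0.2,0,0]'

```text
clock: 6.7
position: [585.6, -212.4, 75.9]
eef_rot: [1.0, 0.007, -0.001, -0.001]
ft_force: [-5.2, 3.5, 1.9]
width: 17.7
finger_force: 30.0
```

```bash
python3 -c "
from h import *
show()
d=vision.get_image('top');s=vision.get_image('scene')
x,y=AX
W=[cv2.resize(warp(k,x-25,x+25,y-25,y+25,104,8),(400,400)) for k in(d,s)]
cv2.imwrite('pics/c1.png',np.hstack(W))"
```

```text
t 6.7 pos [ 585.6 -212.4   75.9] ang 0.56 rad 115.5 yaw 0.79 F [-5.2  3.5  1.9] Ft 3.55 M [ 0.74  1.45 -0.31] w 17.7 30.001587867736816 q [-0.26  0.68  0.73  1.84 -0.59  0.86 -0.8 ]
```

carry_out --deltas '[0,0,1,0,0.2,0,0,0,0,2,0,0.4,0,0]'

```text
clock: 7.0
position: [585.6, -216.3, 75.9]
eef_rot: [1.0, -0.011, -0.001, -0.001]
ft_force: [-6.7, 3.5, 2.7]
width: 17.3
finger_force: 30.0
```

carry_out --deltas '[0,0,1,0,0.2,0,0,0,0,2,0,0.4,0,0]'

```text
clock: 7.2
position: [585.4, -220.3, 75.9]
eef_rot: [1.0, -0.028, -0.001, -0.001]
ft_force: [-5.5, 4.2, 1.6]
width: 17.8
finger_force: 30.0
```

```bash
python3 -c "
from h import *
show()"
```

```text
t 7.2 pos [ 585.4 -220.3   75.9] ang -3.37 rad 115.4 yaw -3.23 F [-5.5  4.2  1.6] Ft 3.85 M [ 0.81  1.53 -0.25] w 17.8 29.992157220840454 q [-0.26  0.69  0.74  1.83 -0.6   0.87 -0.85]
```

carry_out --deltas '[0,0,1.5,0,0.3,0,0,0,0,3,-0.02,0.61,0,0]'

```text
clock: 7.4
position: [585.1, -224.2, 75.6]
eef_rot: [0.999, -0.053, -0.002, -0.002]
ft_force: [-6.3, 8.9, 3.7]
width: 17.6
finger_force: 30.0
```

carry_out --deltas '[0,0,1.5,0,0.3,0,0,0,0,3,-0.02,0.61,0,0]'

```text
clock: 7.6
position: [584.3, -229.7, 75.5]
eef_rot: [0.997, -0.079, -0.002, -0.002]
ft_force: [-5.6, 9.3, 2.8]
width: 17.5
finger_force: 30.1
```

carry_out --deltas '[0,0,1.5,0,0.3,0,0,0,0,3,-0.02,0.61,0,0]'

```text
clock: 7.8
position: [583.3, -235.6, 75.5]
eef_rot: [0.994, -0.105, -0.002, -0.002]
ft_force: [-6.0, 8.9, 3.6]
width: 18.0
finger_force: 30.1
```

```bash
python3 -c "
from h import *
show()"
```

```text
t 7.8 pos [ 583.3 -235.6   75.5] ang -11.04 rad 115.2 yaw -12.03 F [-6.   8.9  3.6] Ft 7.58 M [2.03 1.5  0.35] w 18.0 30.071545243263245 q [-0.25  0.71  0.78  1.82 -0.64  0.89 -0.95]
```

carry_out --deltas '[0,0,4,-0.03,0.8,0,0,0,0,8,-0.11,1.6,0,0,0,0,12,-0.25,2.4,0,0,0,0,16,-0.45,3.18,0,0,0,0,20,-0.7,3.94,0,0,0,0,24,-1.0,4.69,0,0,0,0,28,-1.35,5.41,0,0,0,0,32,-1.75,6.11,0,0,0,0,36,-2.2,6.78,0,0,0,0,40,-2.7,7.41,0,0,0,0,40,-2.7,7.41,0,0]'

```text
clock: 8.9
position: [542.2, -302.0, 75.5]
eef_rot: [0.898, -0.439, -0.002, -0.002]
ft_force: [-1.6, 11.8, 1.6]
width: 18.0
finger_force: 30.1
```

```bash
python3 -c "
from h import *
show()
for c in('scene','top'):
    d=vision.get_image(c);g=finder.regions_of(c,'nut');print(c,g and handle(c,d,g[0]['pixels']))"
```

```text
t 8.9 pos [ 542.2 -302.    75.5] ang -50.84 rad 114.1 yaw -52.1 F [-1.6 11.8  1.6] Ft 6.14 M [2.53 0.68 0.32] w 18.0 30.073364675045013 q [-0.22  0.78  0.94  1.85 -0.78  0.94 -1.4 ]
scene (np.float32(-45.88261), np.float32(-8.076286), np.float32(-51.055176), np.float32(89.58153))
top []
```

carry_out --deltas '[0,0,3,-0.02,0.6,0,0,0,0,6,-0.06,1.2,0,0,0,0,6,-0.06,1.2,0,0]'

```text
clock: 9.4
position: [533.0, -308.6, 75.5]
eef_rot: [0.875, -0.485, -0.002, -0.003]
ft_force: [-0.3, 12.0, 2.3]
width: 17.7
finger_force: 30.2
```

```bash
python3 -c "
from h import *
show()"
```

```text
t 9.4 pos [ 533.  -308.6   75.5] ang -56.53 rad 113.9 yaw -58.01 F [-0.3 12.   2.3] Ft 6.33 M [2.57 0.41 0.44] w 17.7 30.160916447639465 q [-0.22  0.79  0.97  1.86 -0.8   0.95 -1.46]
```

carry_out --deltas '[0,0,0,0,0,0,5,0,0,0,0,0,0,5,0,0,0,0,0,0,5,0,0,0,0,0,-4,5,0,0,0,0,0,-8,5,0,0,0,20,0,-12,5,0,0,0,20,5,-16,5,0,0,0,20,10,-16,5,0,0,0,20,14,-16,5,0,0,0,20,14,-16,5]'

```text
clock: 10.4
position: [527.2, -537.3, 230.8]
eef_rot: [0.874, -0.486, 0.001, 0.001]
ft_force: [0.7, 0.8, 0.5]
width: 49.9
finger_force: 0.0
```

```bash
python3 -c "
from h import *
show()
D={}
for c in('scene','top'):
  for i in range(2):
    d=vision.get_image(c);g=finder.regions_of(c,'nut');print(c,g and handle(c,d,g[0]['pixels']))
  D[c]=d; np.save(c+'_d1.npy',d,allow_pickle=True)
  if g: np.save(c+'_nut1.npy',g[0]['pixels'])
x,y=AX
W=np.hstack([warp(k,x-30,x+30,y-30,y+30,z,6.6)[:396,:396] for k,z in((D['top'],104),(D['scene'],104))])
V=np.hstack([warp(k,x-170,x+80,y-180,y+150,12,1.2)[:200,:396] for k in D.values()])
cv2.imwrite('pics/c2.png',np.vstack([W,V]))"
```

```text
t 10.4 pos [ 527.2 -537.3  230.8] ang -80.01 rad 328.8 yaw -58.11 F [0.7 0.8 0.5] Ft 0.83 M [-0.01  0.14 -0.02] w 49.9 0.0 q [ 0.17  0.81  1.02  1.37 -0.69  1.33 -1.39]
scene (np.float32(-57.36996), np.float32(2.6831932), np.float32(-55.881287), np.float32(103.281715))
scene (np.float32(-56.280155), np.float32(0.08598709), np.float32(-56.232506), np.float32(103.400276))
top (np.float32(-56.22674), np.float32(0.14268112), np.float32(-56.149242), np.float32(105.4867))
top (np.float32(-56.606518), np.float32(0.5878105), np.float32(-56.28597), np.float32(105.066696))
```

View pics/c2.png

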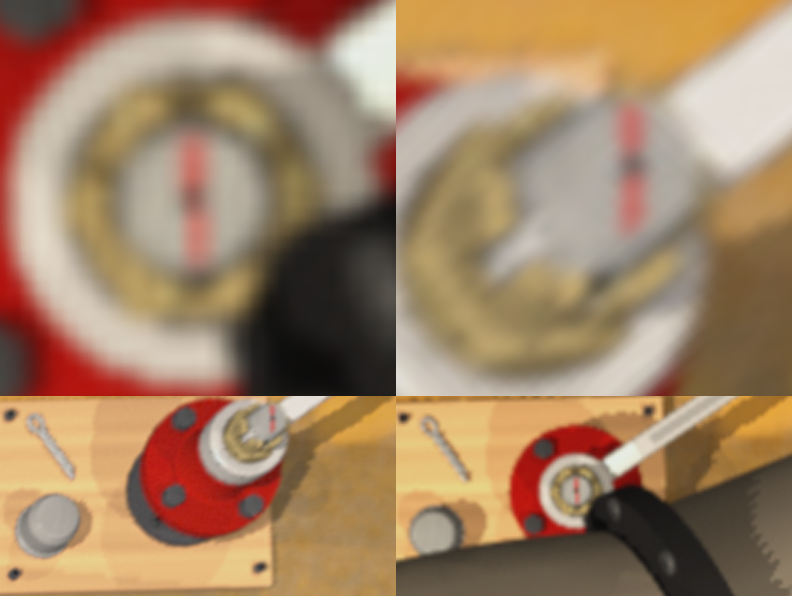

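```bash
python3 -c "
from h import *
print(rel(-56.4,230,114),rel(-56.4,76,114))"
```

```text
(array([-0.04,  0.06, -1.56]), array([-18.82, -12.22,  -0.04])) (array([-0.04,  0.06, -1.56]), array([-18.8 , -12.21,  15.36]))
```

carry_out --deltas '[0,0,-1.6,-18.8,-12.2,0,5,0,0,-1.6,-18.8,-12.2,0,5,0,0,-1.6,-18.8,-12.2,0,5,0,0,-1.6,-18.8,-12.2,0,5,0,0,-1.6,-18.8,-12.2,4,5,0,0,-1.6,-18.8,-12.2,9,5,0,0,-1.6,-18.8,-12.2,9,5,0,0,-1.6,-18.8,-12.2,9,5]'

```text
clock: 11.6
position: [532.2, -310.3, 140.6]
eef_rot: [0.881, -0.473, -0.0, 0.0]
ft_force: [-0.3, -0.4, 0.1]
width: 49.8
finger_force: 0.0
```

```bash
python3 -c "
from h import *
show()
print(rel(-56.4,76,114))"
```

```text
t 11.6 pos [ 532.2 -310.3  140.6] ang -57.35 rad 115.0 yaw -56.49 F [-0.3 -0.4  0.1] Ft -0.45 M [ 0.03  0.1  -0.03] w 49.8 0.0 q [-0.27  0.71  1.04  1.82 -0.71  1.04 -1.5 ]
(array([ 0.06,  0.02, -0.09]), array([-0.1 , -0.2 ,  6.46]))
```

carry_out --deltas '[0,0,0,-0.1,-0.2,3.5,5,0,0,0,-0.1,-0.2,6.4,5,0,0,0,-0.1,-0.2,6.4,5,0,0,0,-0.1,-0.2,6.4,0,0,0,0,-0.1,-0.2,6.4,0,0,0,0,-0.1,-0.2,6.4,0,0,0,0,-0.1,-0.2,6.4,0,0,0,0,-0.1,-0.2,6.4,0]'

```text
clock: 12.4
position: [535.0, -308.6, 77.0]
eef_rot: [0.881, -0.473, 0.001, -0.001]
ft_force: [3.0, 0.6, 0.6]
width: 17.5
finger_force: 30.0
```

```bash
python3 -c "
from h import *
show()"
```

```text
t 12.4 pos [ 535.  -308.6   77. ] ang -55.71 rad 115.1 yaw -56.49 F [3.  0.6 0.6] Ft 2.79 M [ 0.11 -0.53  0.04] w 17.5 29.999843537807465 q [-0.22  0.78  0.96  1.86 -0.79  0.94 -1.45]
```

carry_out --deltas '[0,0,1,0,0.2,0,0,0,0,2,0,0.4,0,0,0,0,2.6,-0.01,0.52,0,0,0,0,2.6,-0.01,0.52,0,0]'

```text
clock: 12.8
position: [531.7, -310.8, 76.9]
eef_rot: [0.87, -0.493, 0.002, -0.001]
ft_force: [5.9, 2.0, 2.1]
width: 17.5
finger_force: 30.1
```

```bash
python3 -c "
from h import *
show()
for c in ('scene','scene'):
    d=vision.get_image(c);g=finder.regions_of(c,'nut');print(c,g and handle(c,d,g[0]['pixels']))"
```

```text
t 12.8 pos [ 531.7 -310.8   76.9] ang -57.69 rad 115.1 yaw -59.02 F [5.9 2.  2.1] Ft 6.1 M [ 0.54 -1.17  0.31] w 17.5 30.111729204654694 q [-0.22  0.78  0.97  1.87 -0.8   0.94 -1.48]
scene (np.float32(-48.149597), np.float32(-12.731844), np.float32(-57.558548), np.float32(77.88008))
scene (np.float32(-43.920246), np.float32(-18.783178), np.float32(-57.840824), np.float32(78.07562))
```

Moved about 2°. Release and retreat, clear of the top camera's line, then measure.

carry_out --deltas '[0,0,0,0,0,0,5,0,0,0,0,0,0,5,0,0,0,0,0,0,5,0,0,0,0,0,-4,5,0,0,0,0,0,-8,5,0,0,0,0,0,-12,5,0,0,0,5,5,-14,5,0,0,0,10,10,-14,5,0,0,0,14,14,-14,5,0,0,0,18,18,-14,5,0,0,0,18,18,-14,5]'

```text
clock: 14.1
position: [466.7, -553.6, 215.5]
eef_rot: [0.87, -0.494, -0.001, -0.0]
ft_force: [0.2, -0.4, 0.1]
width: 50.3
finger_force: 0.0
```

```bash
python3 -c "
from h import *
show()
D={}
for c in('scene','top'):
  for i in range(3):
    d=vision.get_image(c);g=finder.regions_of(c,'nut');print(c,g and handle(c,d,g[0]['pixels']))
  D[c]=d
  for n in ('slot_a','cross_hole','washer_dot'): print(n,[(round(q['score'],2),q['point']) for q in finder.mark_of(c,n)[:1]])
x,y=AX
W=np.hstack([warp(k,x-30,x+30,y-30,y+30,104,6.6)[:396,:396] for k in(D['top'],D['scene'])])
V=np.hstack([warp(k,x-170,x+80,y-180,y+150,12,1.2)[:200,:396] for k in D.values()])
cv2.imwrite('pics/c3.png',np.vstack([W,V]))"
```

```text
t 14.1 pos [ 466.7 -553.6  215.5] ang -90.59 rad 340.2 yaw -59.19 F [ 0.2 -0.4  0.1] Ft 0.2 M [0.06 0.07 0.02] w 50.3 0.0 q [ 0.21  0.78  1.02  1.47 -0.67  1.27 -1.31]
scene (np.float32(-57.89585), np.float32(1.98946), np.float32(-56.7943), np.float32(103.48585))
scene (np.float32(-57.863186), np.float32(1.8887558), np.float32(-56.81741), np.float32(103.48678))
scene (np.float32(-57.709274), np.float32(1.182518), np.float32(-57.055603), np.float32(103.65245))
slot_a [(0.88, [307.8, 189.8])]
cross_hole [(0.98, [306.7, 189.8])]
washer_dot [(0.58, [302.1, 210.5])]
top (np.float32(-57.690014), np.float32(0.80840683), np.float32(-57.24849), np.float32(104.90611))
top (np.float32(-57.155518), np.float32(-0.018318176), np.float32(-57.165474), np.float32(105.44999))
top (np.float32(-57.549892), np.float32(0.95357513), np.float32(-57.024197), np.float32(103.93213))
slot_a [(0.81, [259.8, 226.1])]
cross_hole [(0.57, [258.5, 225.5])]
washer_dot [(0.87, [248.0, 230.4])]
```

View pics/c3.png

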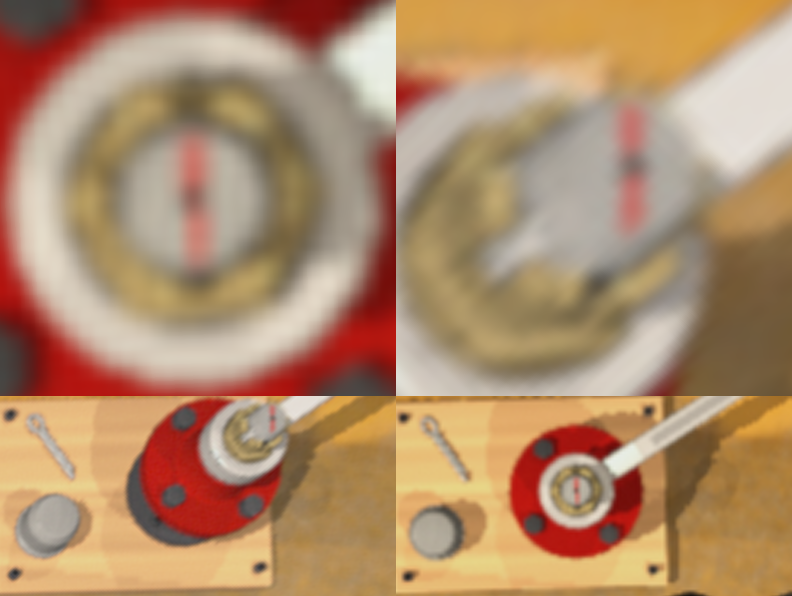

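```bash
python3 -c "
from rig import order
print(order.hand_in())"
```

```text
the job is handed in; nothing more can be done
None
```

Job handed in: the nut seated about 41° from the start, and I tightened it on to the next slot on the cross hole, ending about 1° short of exact alignment by my camera measurements; the spanner is released and I touched nothing else.

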